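# Load the compass tester and dial its swing count

## Task

Get the compass tester ready: push the brass carrier with the porcelain compass rose fully home along its dovetail until the sprung catch drops in behind its tooth, and then roll the numbered thumbwheel until the 4 sits squarely between the two pointers. Leave the wheel and carrier like that, and do not shift the other things on the shelf.

Things in the scene. Friction and masses are not known exactly. Their poses are not given: they have to be found in the camera images.
- tester: Bench tester, fixed to the shelf: grey base 200 (x) x 240 (y) x 24 mm high. Origin at shelf level, base x -105..95, y -125..115 mm. Its x axis is the direction in which the carrier slides home, roughly away from the robot (yaw up to 0.3 rad either way). Wheel housing: x -60..60, y -106..-38, top 72 mm above the shelf.
- mouth (a point): Mouth of the dovetail on the bed, at tester x -63, y +50, z 24 mm. Steel rails run from here along tester x to x = 72, 106 mm wide overall, tops 44 mm above the shelf. A dark bridge 124 mm wide crosses them at x = 46.5, top 84 mm above the shelf (brass pad of the catch on it, up to 92 mm). A stop at the far end.
- carrier: Loose brass dovetail plate, about 0.25 kg, 110 (x) x 72 (y) x 10 mm, with a white porcelain compass rose (58 mm disc). Origin: centre of underside; axes as the tester's. Starts in the dovetail (2 mm play) at x -47..-32 mm in the tester's frame, y +50, z 24. Home at x = 12.5..17 mm (17: against the stop). Sliding takes 2 to 6 N, up to 14 N in the last 20 mm where the tooth lifts the catch.
- lip (a point): Centre of the near (robot side) face of the carrier's upright push lip: 44 mm wide (y), 8 mm thick, from 10 to 34 mm above the carrier's underside; this point is 22 mm above it, at carrier x = -55. Push here towards +x of the tester; the room behind it is free.
- catch (a joint): Height of the sprung brass catch under the bridge, m: 0 = down (at rest, also when it has dropped behind the carrier's tooth); it is lifted 4.5 mm or so while the tooth passes. Its spring pushes it down with about 0.8 to 1.1 N.
- wheel (a joint): Angle of the thumbwheel, rad. Number n (0 to 7) is at the pointers at n x 0.7854; 4 at 3.1416. Starts between 0.4 and 1.7. Grows as the wheel's top moves towards tester +x (away from the robot). No clicks: it turns stiffly (about 2 N at the rim) and stays where it is left; may be rolled either way; stops at -0.4 and 5.9.
- wheel_axis (a point): Centre of the thumbwheel, on its level axle (along tester y), 57 mm above the shelf, at tester x 0, y -72. Aluminium drum, radius 40 mm, 36 mm wide, with 8 straight ridges 6 mm thick out to radius 52 mm, each midway between two numbers. A ridge lies at (joint - (n + 0.5) x 0.7854) rad from the top, positive towards tester +x. A fingertip pushing a ridge across the top turns it.
- pointer (a point): Top of the drum (97 mm above the shelf), midway between the two white pointer lines on the dark round cheeks (radius 35 mm, 6 mm thick) beside the wheel. The black numerals 0 to 7 round the drum are upright for someone at the robot's side; a higher number lies behind (nearer the robot than) the one before it.
- cup: Bystander: open copper damping cup, 66 mm wide, 60 high; origin under its centre. Stands at the tester's left side.
- vane: Bystander: steel sight vane, foot 50 x 35 mm, 97 high; origin under its centre. Stands at the tester's right side.
- cover: Bystander: frosted glass bowl cover, a dome 124 mm wide, 78 high with its knob; origin under its centre.
- cedar_box: Bystander: cedar instrument box 140 x 200 x 85 mm with a half open brass hook; origin under its centre.
- screwdriver: Bystander: screwdriver 160 mm long, lying.
- weight: Bystander: brass weight 36 mm wide, 54 high; origin under its centre.
- jar: Bystander: amber glass jar 54 mm wide, 65 high; origin under its centre.
Mind the look-alikes: they are no part of the job. What is shaped like the carrier but turquoise is not meant.

How it is judged:
On the way, in this order (a step that is already met when the one before it is completed fails the run):
1. the carrier is home and the catch has dropped behind its tooth (x of carrier in the frame of tester above 0.011 m and value of joint catch below 0.002 m), for 0.2 s.
2. the thumbwheel shows 4 between the pointers (value of joint wheel between 2.9716 and 3.3116 rad), for 0.2 s.
At the end, for the whole second after the job is handed in: The carrier is home (its origin more than 11 mm along the tester's x) with the catch down behind its tooth (lifted less than 2 mm), the thumbwheel is within 0.17 rad of the 4 (3.1416), and both are at rest (all of step 1 and all of step 2 and linear speed of carrier below 0.01 m/s and not (velocity of joint wheel above 0.05 rad/s or velocity of joint wheel below -0.05 rad/s)); the robot touches nothing.
It fails at once if a bystander (cup, vane, cover, cedar box, screwdriver, weight, jar) is shifted by more than 20 mm (distance of any of cup, vane, cover, cedar_box, screwdriver, weight, jar from where it was at the start of the episode above 0.02 m).
It also fails if it takes over 54 s, if anything falls off the work surface, if the arm or the gripper's body presses on something with over 40 N, if the wrist force passes 120 N, or if a joint passes its speed limit or range.

## Robot

A 6-joint arm with a two-finger parallel gripper is mounted at the origin on the work surface. World frame = base frame: x ahead of the robot, y to its left, z up, the work surface at z = 0. Lengths are in m, angles in rad, forces in N, time in s.
With the tool pointing down it reaches from about 0.425 to 0.95 m from the base axis. Payload 14.7 kg.
Tool frame: the origin (TCP) lies midway between the tips of the shut fingers; the grasp point (between the pads) lies 19 mm behind it (pinch_z is the distance from the TCP to the grasp point, in m); x points along the fingers, z is the direction in which the jaws open and shut, and the axes are right-handed (so a half turn about x gives the same grasp; the last joint's range is limited). The gripper opens to 85 mm and grips with 20 to 120 N. Pads are 22 mm wide; open, the fingers measure 114 mm over their backs; the gripper's body (76 mm by 85 mm) begins 54 mm behind the grasp point. The pads swing forward as they close: fully open they stand 13 mm farther back than shut.
Start: joints at [-1.184, 0.48, 1.596, -0, 1.065, -0.047], TCP at [0.273, -0.59, 0.231] pointing down, gripper open.
Joint ranges: [-2.75, 2.75], [-0.82, 2.05], [0.23, 2.67], [-1.56, 4.7], [0.09, 2.69], [-2.92, 2.92]. Speed limits (rad/s): [1.89, 1.89, 2.39, 3.01, 3.01, 3.01].

## Interface

Orientations are given as a 3x3 rotation matrix whose columns are the frame's x, y, z axes.
In Python, from cell import observe, capture, camera_info, hand_in, pinch_z gives the robot as it stands. The module is installed in compiled form; this text tells all that it offers.
- The arm moves only by the shell command python3 -m jog 'ROWS' [FORCE]. ROWS is JSON, a list of rows, each an object of numbers: "x", "y", "z": the shift along the world's x, y, z in mm; "rx", "ry", "rz": the turn, a rotation vector about the world's x, y, z in rad; "grip": the opening, from -1 (shut) to 1 (fully open). In form: [{"x": .., "y": .., "z": .., "rx": .., "ry": .., "rz": .., "grip": ..}, ...]. A call has 1 to 10 rows; each row is the pose to reach, as a shift and turn from the pose commanded when the call began; what a row does not reach only later rows make up. A row lasts 1/12 s, in which the tool goes at most 41.7 mm and 7.16 degrees, less where a joint would pass 70% of its speed; a pose out of reach is approached as far as the arm can. A call with a gripper value outside its range is refused whole. The fingers move at their own pace and stop on an object; FORCE is the grip in N (left out, the last holds). Time passes only in rows, so rows that repeat a pose let the fingers close. It gives the time, the measured TCP pose, the force and the opening at its end, in the units of the state.
- observe(): the state, without advancing time (a new reading comes with each control period).
- capture(name): name is "side" or "top" or "wrist"; returns (picture, depth): 384x512x3 uint8, red, green, blue; 384x512 float32, m along the optical axis (not along the pixel's ray), 0 where there is no reading.
- camera_info(name): a dict with "fx", "fy", "cx", "cy" (pixels), "D" ([k1, k2, p1, p2, k3] as OpenCV has them; the pictures are not rectified), "eye" and "orientation" of the camera in the world. Camera axes: x right, y down, z forward; pixel columns grow to the right and rows downward; lengths in m; the calibration is good to about 2 mm. A picture is of the moment at which its call begins: read the wrist's pose just before it. camera_info takes no time and is no camera call; for the wrist camera it gives the pose at the moment of the call.
- hand_in(): hands the job in, once; it reports no verdict.
The state is a dict: "clock": time; "joint_positions": joint angles; "joint_velocities": joint speeds; "effort": joint torques, N m; "position": TCP position; "tcp_rot": TCP orientation; "contact_force": force on the tool from outside, world axes, zero at the start; "torque": the same for the moment, N m; "finger_gap": finger opening in m.
Only numpy, scipy, OpenCV 4.12 (cv2) and the standard library are available. Lean on these libraries where they do the work, as an engineer would, in place of code of your own. Each camera call takes 0.05 s, during which the arm holds its last target.

## Working session

There is one attempt and no reset: what is moved stays moved. The work goes in short steps, Python scripts to look and compute and a shell command to move; the robot and the scene stay as the last step left them, time stands still between calls to the robot, and variables do not carry over. Pictures are saved under pics/ and viewed, and the job is handed in when it is done.

```bash
mkdir -p pics; python3 - <<'E'
from cell import *
import cv2,numpy as np
for n in ("side","top"):
    p,d=capture(n); cv2.imwrite(f"pics/{n}0.png",p[:,:,::-1]); np.savez(f"{n}0.npz",p=p,d=d)
    c=camera_info(n); print(n,c)
s=observe(); print(s["clock"],s["position"],s["tcp_rot"],s["contact_force"],pinch_z,s["finger_gap"])
E
```

```text
side {'fx': 361.3536881798317, 'fy': 361.3536881798317, 'cx': 256.8744715947451, 'cy': 194.24302465392503, 'D': array([-0.11654116,  0.        ,  0.        ,  0.        ,  0.        ]), 'eye': array([0.31488756, 0.56532804, 0.83769955]), 'orientation': array([[-0.92047905, -0.29349826,  0.25802537],
       [-0.39042119,  0.71940866, -0.57447582],
       [-0.01701803, -0.62953153, -0.77678854]])}
top {'fx': 457.932574603596, 'fy': 457.932574603596, 'cx': 256.54174984880126, 'cy': 185.65473154786156, 'D': array([-0.09200144,  0.        ,  0.        ,  0.        ,  0.        ]), 'eye': array([ 4.47335741e-01, -2.14219730e-04,  1.34791773e+00]), 'orientation': array([[-0.0195536 , -0.99642004,  0.08224812],
       [-0.9997943 ,  0.01993029,  0.00376135],
       [-0.00538711, -0.08215766, -0.99660479]])}
0.1 [ 0.27308699 -0.58944839  0.23071871] [[-4.00128136e-04  9.07387470e-01  4.20294919e-01]
 [ 1.03102458e-03  4.20295103e-01 -9.07386887e-01]
 [-9.99999388e-01  7.02633682e-05 -1.10371068e-03]] [ 0.55078205  0.13319987 -0.69337676] 0.0187 0.08547674785339154
```

View pics/side0.png

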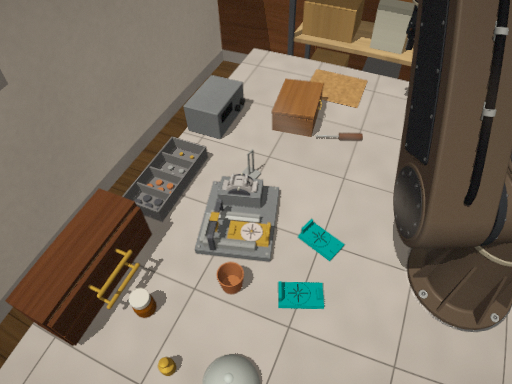

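View pics/top0.png

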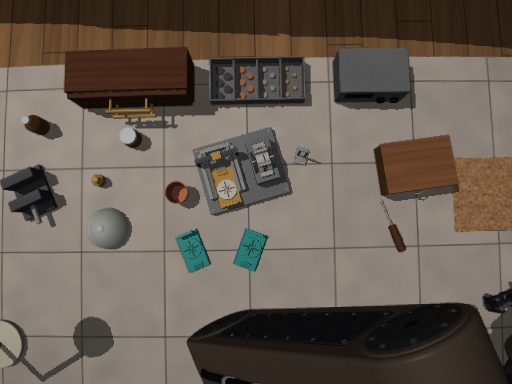

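Candidates for the carrier: the brass plate with white rose at top (227,187), and turquoise look-alikes at (193,250) and (250,250). I choose the brass one, which sits in the tester. Next is a close crop.

```bash
cat > h.py <<'E'
import numpy as np,cv2
from cell import *
def ray(c,uv,z):
    K=np.array([[c["fx"],0,c["cx"]],[0,c["fy"],c["cy"]],[0,0,1]])
    q=cv2.undistortPoints(np.array(uv,float).reshape(-1,1,2),K,c["D"]).reshape(-1,2)
    d=np.c_[q,np.ones(len(q))]@c["orientation"].T
    return c["eye"]+d*((z-c["eye"][2])/d[:,2])[:,None]
def cloud(c,d):
    h,w=d.shape; K=np.array([[c["fx"],0,c["cx"]],[0,c["fy"],c["cy"]],[0,0,1]])
    v,u=np.mgrid[0:h,0:w]; q=cv2.undistortPoints(np.stack([u,v],-1).reshape(-1,1,2).astype(float),K,c["D"]).reshape(-1,2)
    return ((np.c_[q,np.ones(len(q))]*d.reshape(-1,1))@c["orientation"].T+c["eye"]).reshape(h,w,3)
E
python3 - <<'E'
from h import *
f=np.load("top0.npz");p,d=f["p"],f["d"]
c=camera_info("top");X=cloud(c,d)
cr=p[115:225,180:330,::-1]; cv2.imwrite("pics/cropt.png",cv2.resize(cr,None,fx=5,fy=5,interpolation=cv2.INTER_CUBIC))
f=np.load("side0.npz");cr=f["p"][140:270,190:290,::-1]; cv2.imwrite("pics/crops.png",cv2.resize(cr,None,fx=4.5,fy=4.5,interpolation=cv2.INTER_CUBIC))
# base by height band
m=(X[...,2]>0.015)&(X[...,2]<0.12)&(d>0); w=np.zeros(m.shape,np.uint8); w[115:225,190:295]=m[115:225,190:295]
n,l,st,ce=cv2.connectedComponentsWithStats(w); 
for i in range(1,n):
    if st[i,4]>60: print(i,st[i],ce[i])
i=1+np.argmax(st[1:,4]); base=(l==i)&(X[...,2]<0.034)
cn,_=cv2.findContours((l==i).astype(np.uint8),cv2.RETR_EXTERNAL,cv2.CHAIN_APPROX_NONE)
cn=max(cn,key=len); print(cv2.minAreaRect(cn))
P=X[base]; r=cv2.minAreaRect(P[:,:2].astype(np.float32)); print(r, np.median(P[:,2])); print(cv2.boxPoints(r))
# rose
hsv=cv2.cvtColor(p,cv2.COLOR_RGB2HSV); print(X[188,227])
E
```

```text
1 [ 193  127   97   88 5591] [240.68234663 170.18654981]
((240.37518310546875, 170.20367431640625), (68.3587646484375, 83.13135528564453), 73.49563598632812)
((0.6042441725730896, 0.05013856291770935), (0.20090565085411072, 0.24040476977825165), 15.27970027923584) 0.02332576168727507
[[ 0.4756652   0.13961942]
 [ 0.53901935 -0.09228723]
 [ 0.73282313 -0.0393423 ]
 [ 0.669469    0.19256437]]
[0.55025226 0.08955139 0.03965078]
```

View pics/cropt.png

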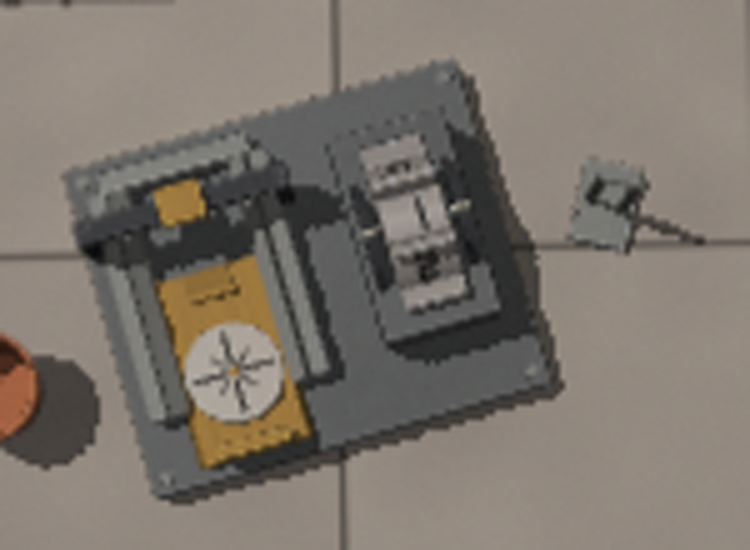

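View pics/crops.png

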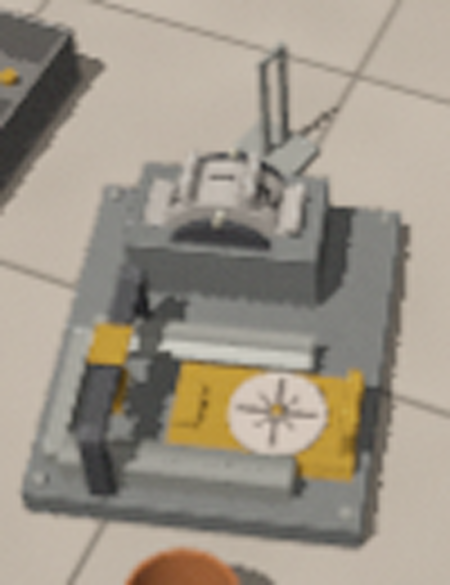

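The brass plate is confirmed: it is in the dovetail with its lip at the robot side, crop (255,450). The wheel shows "1" near the pointers. I'll move above the spot behind the lip, shut and aligned with the tester.

```bash
python3 -m jog '[{"x":100,"y":330,"rz":-0.08,"grip":-1},{"x":100,"y":330,"rz":-0.16,"grip":-1},{"x":201,"y":661,"rz":-0.167,"grip":-1},{"x":201,"y":661,"rz":-0.167,"grip":-1},{"x":201,"y":661,"rz":-0.167,"grip":-1},{"x":201,"y":661,"rz":-0.167,"grip":-1},{"x":201,"y":661,"rz":-0.167,"grip":-1},{"x":201,"y":661,"rz":-0.167,"grip":-1},{"x":201,"y":661,"rz":-0.167,"grip":-1},{"x":201,"y":661,"rz":-0.167,"grip":-1}]' 40
```

```text
invalid input at $[0]: expected keys x, y, z, rx, ry, rz, grip
```

All keys are needed.

```bash
python3 -m jog '[{"x":100,"y":330,"z":0,"rx":0,"ry":0,"rz":-0.08,"grip":-1},{"x":100,"y":330,"z":0,"rx":0,"ry":0,"rz":-0.167,"grip":-1},{"x":201,"y":661,"z":0,"rx":0,"ry":0,"rz":-0.167,"grip":-1},{"x":201,"y":661,"z":0,"rx":0,"ry":0,"rz":-0.167,"grip":-1},{"x":201,"y":661,"z":0,"rx":0,"ry":0,"rz":-0.167,"grip":-1},{"x":201,"y":661,"z":0,"rx":0,"ry":0,"rz":-0.167,"grip":-1},{"x":201,"y":661,"z":0,"rx":0,"ry":0,"rz":-0.167,"grip":-1},{"x":201,"y":661,"z":0,"rx":0,"ry":0,"rz":-0.167,"grip":-1},{"x":201,"y":661,"z":0,"rx":0,"ry":0,"rz":-0.167,"grip":-1},{"x":201,"y":661,"z":0,"rx":0,"ry":0,"rz":-0.167,"grip":-1}]' 40
```

```text
clock: 0.93
position: [0.3943, -0.1892, 0.2313]
tcp_rot: [[0.0, 0.965, 0.263], [0.0, 0.263, -0.965], [-1.0, 0.0, -0.0]]
contact_force: [0.5, -0.2, 0.4]
finger_gap: -0.0001
```

```bash
python3 -m jog '[{"x":80,"y":261,"z":0,"rx":0,"ry":0,"rz":0,"grip":-1},{"x":80,"y":261,"z":0,"rx":0,"ry":0,"rz":0,"grip":-1},{"x":80,"y":261,"z":0,"rx":0,"ry":0,"rz":0,"grip":-1},{"x":80,"y":261,"z":0,"rx":0,"ry":0,"rz":0,"grip":-1},{"x":80,"y":261,"z":0,"rx":0,"ry":0,"rz":0,"grip":-1},{"x":80,"y":261,"z":0,"rx":0,"ry":0,"rz":0,"grip":-1},{"x":80,"y":261,"z":0,"rx":0,"ry":0,"rz":0,"grip":-1},{"x":80,"y":261,"z":-50,"rx":0,"ry":0,"rz":0,"grip":-1},{"x":80,"y":261,"z":-50,"rx":0,"ry":0,"rz":0,"grip":-1},{"x":80,"y":261,"z":-50,"rx":0,"ry":0,"rz":0,"grip":-1}]'
python3 - <<'E'
from h import *
c=camera_info("wrist");p,d=capture("wrist");cv2.imwrite("pics/w1.png",p[:,:,::-1]);np.savez("w1.npz",p=p,d=d,**{k:c[k] for k in c})
s=observe();print(s["position"],s["contact_force"])
R=np.array([[.9646,-.2635],[.2635,.9646]]);o=np.array([.6078,.0563])
X=cloud(c,d);hsv=cv2.cvtColor(p,cv2.COLOR_RGB2HSV)
br=(hsv[...,0]>14)&(hsv[...,0]<30)&(hsv[...,1]>130)&(d>0)
L=(X[...,:2]-o)@R
for z0,z1 in((.03,.038),(.052,.062),(.075,.1)):
    m=br&(X[...,2]>z0)&(X[...,2]<z1)
    if m.sum()>20: print(z0,m.sum(),np.percentile(L[m],[1,50,99],axis=0).round(4),np.median(X[...,2][m]))
E
```

```text
clock: 1.77
position: [0.4722, 0.0699, 0.1792]
tcp_rot: [[-0.005, 0.964, 0.264], [-0.001, 0.264, -0.964], [-1.0, -0.005, -0.001]]
contact_force: [-1.1, -0.1, 0.0]
finger_gap: 0.0003
[0.47324599 0.0695835  0.18074432] [0.42458635 0.06111503 0.05250801]
0.03 3811 [[-0.0955  0.0192]
 [-0.0184  0.0499]
 [ 0.0107  0.0814]] 0.03358613557907281
0.052 363 [[-0.0978  0.0286]
 [-0.0939  0.0499]
 [-0.0908  0.072 ]] 0.057383578726676265
```

View pics/w1.png

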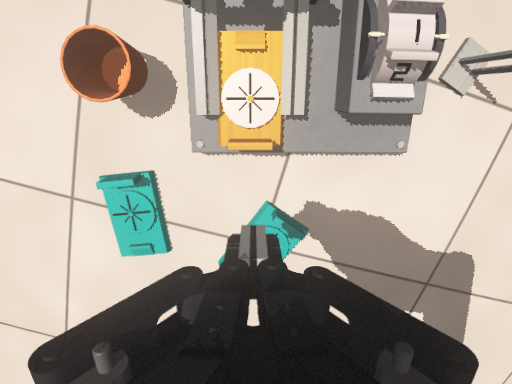

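The brass carrier's lip top is at (250,145), with its near face at tester x ≈ -98, y = +50. The tool is at (-126,+48). I'll descend behind the lip; the turquoise decoy at (265,235) stays clear.

```bash
python3 -m jog '[{"x":0,"y":1.5,"z":-40,"rx":0,"ry":0,"rz":0,"grip":-1},{"x":0,"y":1.5,"z":-80,"rx":0,"ry":0,"rz":0,"grip":-1},{"x":0,"y":1.5,"z":-115,"rx":0,"ry":0,"rz":0,"grip":-1},{"x":0,"y":1.5,"z":-136,"rx":0,"ry":0,"rz":0,"grip":-1},{"x":0,"y":1.5,"z":-136,"rx":0,"ry":0,"rz":0,"grip":-1},{"x":0,"y":1.5,"z":-136,"rx":0,"ry":0,"rz":0,"grip":-1}]'
python3 -m jog '[{"x":7.7,"y":2.1,"z":0,"rx":0,"ry":0,"rz":0,"grip":-1},{"x":13.5,"y":3.7,"z":0,"rx":0,"ry":0,"rz":0,"grip":-1},{"x":19.3,"y":5.3,"z":0,"rx":0,"ry":0,"rz":0,"grip":-1},{"x":25,"y":6.8,"z":0,"rx":0,"ry":0,"rz":0,"grip":-1},{"x":30.9,"y":8.4,"z":0,"rx":0,"ry":0,"rz":0,"grip":-1},{"x":36.7,"y":10,"z":0,"rx":0,"ry":0,"rz":0,"grip":-1},{"x":36.7,"y":10,"z":0,"rx":0,"ry":0,"rz":0,"grip":-1}]'
```

```text
clock: 2.32
position: [0.4746, 0.0707, 0.046]
tcp_rot: [[-0.001, 0.965, 0.262], [-0.0, 0.262, -0.965], [-1.0, -0.001, -0.0]]
contact_force: [0.3, -1.1, 0.1]
finger_gap: 0.0
clock: 2.9
position: [0.5128, 0.0818, 0.0456]
tcp_rot: [[0.002, 0.965, 0.264], [0.0, 0.264, -0.965], [-1.0, 0.002, 0.0]]
contact_force: [-0.2, -0.2, 0.6]
finger_gap: 0.0001
```

```bash
python3 -m jog '[{"x":3.9,"y":1.1,"z":0,"rx":0,"ry":0,"rz":0,"grip":-1},{"x":7.7,"y":2.1,"z":0,"rx":0,"ry":0,"rz":0,"grip":-1},{"x":11.6,"y":3.2,"z":0,"rx":0,"ry":0,"rz":0,"grip":-1},{"x":15.4,"y":4.2,"z":0,"rx":0,"ry":0,"rz":0,"grip":-1},{"x":18.3,"y":5,"z":0,"rx":0,"ry":0,"rz":0,"grip":-1}]'
python3 -m jog '[{"x":2,"y":0.5,"z":0,"rx":0,"ry":0,"rz":0,"grip":-1},{"x":3.9,"y":1.1,"z":0,"rx":0,"ry":0,"rz":0,"grip":-1},{"x":5.8,"y":1.6,"z":0,"rx":0,"ry":0,"rz":0,"grip":-1}]'
python3 - <<'E'
from h import *
c=camera_info("wrist");p,d=capture("wrist");cv2.imwrite("pics/w2.png",p[:,:,::-1])
s=observe();print(s["clock"],s["position"],s["contact_force"])
R=np.array([[.9646,-.2635],[.2635,.9646]]);o=np.array([.6078,.0563])
print((s["position"][:2]-o)@R)
X=cloud(c,d);hsv=cv2.cvtColor(p,cv2.COLOR_RGB2HSV)
br=(hsv[...,0]>14)&(hsv[...,0]<30)&(hsv[...,1]>130)&(d>0)
L=(X[...,:2]-o)@R
for z0,z1 in((.03,.038),(.052,.062),(.075,.1)):
    m=br&(X[...,2]>z0)&(X[...,2]<z1)
    if m.sum()>20: print(z0,m.sum(),np.percentile(L[m],[1,50,99],axis=0).round(4),np.median(X[...,2][m]))
E
```

```text
clock: 3.32
position: [0.5294, 0.0864, 0.0452]
tcp_rot: [[-0.001, 0.965, 0.264], [-0.0, 0.264, -0.965], [-1.0, -0.001, -0.0]]
contact_force: [-5.1, -2.5, 3.5]
finger_gap: -0.0002
clock: 3.57
position: [0.5348, 0.0879, 0.0452]
tcp_rot: [[-0.001, 0.965, 0.264], [-0.0, 0.264, -0.965], [-1.0, -0.001, -0.0]]
contact_force: [-2.6, -1.3, 1.6]
finger_gap: -0.0001
3.6167 [0.53551412 0.08803362 0.04523737] [-1.39604608 -0.18420127 -0.10263092]
[-0.06136515  0.04965758]
0.03 9669 [[-0.0495  0.0193]
 [ 0.0229  0.0494]
 [ 0.0435  0.0813]] 0.033452838323816514
0.052 1512 [[-0.0521  0.0294]
 [-0.0467  0.0505]
 [ 0.0396  0.0717]] 0.05703777320514415
0.075 3506 [[0.0325 0.0376]
 [0.0377 0.0503]
 [0.0432 0.0629]] 0.09532868433774763
```

View pics/w2.png

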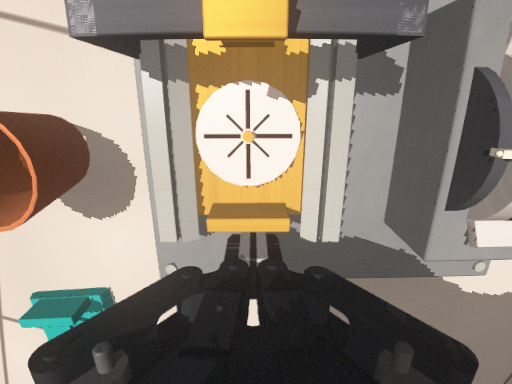

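The carrier is at x ≈ +3 and the catch pad at (245,20) is starting to lift (95 mm). I'll push about 10 mm more.

```bash
python3 -m jog '[{"x":1.9,"y":0.5,"z":0,"rx":0,"ry":0,"rz":0,"grip":-1},{"x":3.9,"y":1.1,"z":0,"rx":0,"ry":0,"rz":0,"grip":-1},{"x":5.8,"y":1.6,"z":0,"rx":0,"ry":0,"rz":0,"grip":-1},{"x":7.7,"y":2.1,"z":0,"rx":0,"ry":0,"rz":0,"grip":-1},{"x":9.6,"y":2.6,"z":0,"rx":0,"ry":0,"rz":0,"grip":-1},{"x":9.6,"y":2.6,"z":0,"rx":0,"ry":0,"rz":0,"grip":-1}]'
python3 -m jog '[{"x":1,"y":0.3,"z":0,"rx":0,"ry":0,"rz":0,"grip":-1},{"x":1.9,"y":0.5,"z":0,"rx":0,"ry":0,"rz":0,"grip":-1},{"x":1.9,"y":0.5,"z":0,"rx":0,"ry":0,"rz":0,"grip":-1}]'
cat > m.py <<'E'
from h import *
import sys
c=camera_info("wrist");p,d=capture("wrist");cv2.imwrite(sys.argv[1],p[:,:,::-1])
s=observe();print(s["clock"],s["position"],s["contact_force"])
R=np.array([[.9646,-.2635],[.2635,.9646]]);o=np.array([.6078,.0563])
print((s["position"][:2]-o)@R)
X=cloud(c,d);hsv=cv2.cvtColor(p,cv2.COLOR_RGB2HSV)
br=(hsv[...,0]>14)&(hsv[...,0]<30)&(hsv[...,1]>130)&(d>0)
L=(X[...,:2]-o)@R
for z0,z1 in((.03,.038),(.052,.062),(.075,.1)):
    m=br&(X[...,2]>z0)&(X[...,2]<z1)
    if m.sum()>20: print(z0,m.sum(),np.percentile(L[m],[1,50,99],axis=0).round(4),np.percentile(X[...,2][m],[50,90]))
E
python3 m.py pics/w3.png
```

```text
clock: 4.12
position: [0.5456, 0.0907, 0.0454]
tcp_rot: [[0.001, 0.965, 0.264], [0.0, 0.264, -0.965], [-1.0, 0.001, 0.0]]
contact_force: [0.6, -0.2, 0.3]
finger_gap: 0.0
clock: 4.37
position: [0.546, 0.0909, 0.0452]
tcp_rot: [[-0.002, 0.965, 0.264], [-0.0, 0.264, -0.965], [-1.0, -0.002, -0.0]]
contact_force: [-3.6, -0.9, 2.7]
finger_gap: 0.0002
4.4167 [0.54594631 0.0909424  0.04520115] [-4.54322785 -1.44646888  3.36456209]
[-0.0505358  0.0497145]
0.03 6141 [[-0.0388  0.019 ]
 [-0.0121  0.0457]
 [ 0.0682  0.0814]] [0.03344252 0.0343856 ]
0.052 1450 [[-0.0406  0.0294]
 [-0.0354  0.0504]
 [-0.0322  0.0716]] [0.05710187 0.0579499 ]
0.075 5889 [[0.0328 0.0375]
 [0.0439 0.0502]
 [0.0541 0.063 ]] [0.09087418 0.09178244]
```

View pics/w3.png

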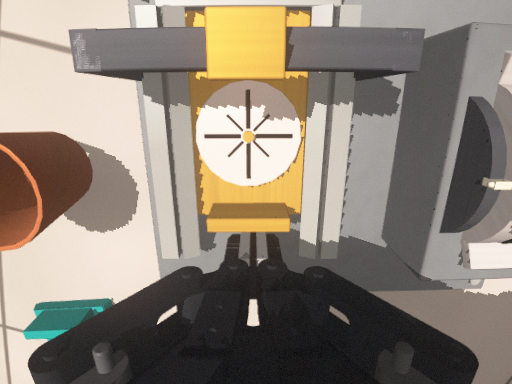

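The catch pad dropped from 95 to 91–92 mm and the carrier is at x ≈ 14–15 (lip top at (248,210)), so it is latched. I'll back off and go to view the wheel.

```bash
python3 -m jog '[{"x":-10,"y":-2.6,"z":0,"rx":0,"ry":0,"rz":0,"grip":-1},{"x":-19,"y":-5,"z":20,"rx":0,"ry":0,"rz":0,"grip":-1},{"x":-19,"y":-5,"z":60,"rx":0,"ry":0,"rz":0,"grip":-1},{"x":-19,"y":-5,"z":100,"rx":0,"ry":0,"rz":0,"grip":-1},{"x":-19,"y":-5,"z":145,"rx":0,"ry":0,"rz":0,"grip":-1},{"x":8.6,"y":-124,"z":145,"rx":0,"ry":0,"rz":0,"grip":-1},{"x":8.6,"y":-124,"z":145,"rx":0,"ry":0,"rz":0,"grip":-1},{"x":8.6,"y":-124,"z":145,"rx":0,"ry":0,"rz":0,"grip":-1},{"x":8.6,"y":-124,"z":145,"rx":0,"ry":0,"rz":0,"grip":-1},{"x":8.6,"y":-124,"z":145,"rx":0,"ry":0,"rz":0,"grip":-1}]'
python3 - <<'E'
from h import *
c=camera_info("wrist");p,d=capture("wrist");cv2.imwrite("pics/w4.png",p[:,:,::-1]);s=observe();print(s["clock"],s["position"])
R=np.array([[.9646,-.2635],[.2635,.9646]]);o=np.array([.6078,.0563])
X=cloud(c,d);L=(X[...,:2]-o)@R
m=(d>0)&(abs(L[...,1]+.072)<.03)&(abs(L[...,0])<.056)&(X[...,2]>.075)
x=L[...,0][m];z=X[...,2][m]-.057;y=L[...,1][m]
r=np.hypot(x,z);a=np.arctan2(x,z)
hi=(r>.0475)&(r<.056)&(abs(y+.072)<.016)
h,e=np.histogram(a[hi],bins=np.arange(-1.4,1.4,.05))
print([(round(q+.025,3),n) for q,n in zip(e,h) if n>5])
print("ridge y range",np.percentile(y[hi],[1,99]), "rmax",np.percentile(r[hi],[50,99]))
ph=a[hi]%0.7854; print("phase",(np.angle(np.mean(np.exp(1j*a[hi]*8)))/8))
E
```

```text
clock: 5.25
position: [0.5553, -0.0349, 0.1903]
tcp_rot: [[0.001, 0.965, 0.26], [-0.0, 0.26, -0.965], [-1.0, 0.001, 0.0]]
contact_force: [-0.2, 1.0, -0.1]
finger_gap: 0.0001
5.3 [ 0.55481555 -0.03353593  0.190098  ]
[(np.float64(-1.175), np.int64(28)), (np.float64(-1.125), np.int64(44)), (np.float64(-1.075), np.int64(228)), (np.float64(-0.425), np.int64(61)), (np.float64(-0.375), np.int64(127)), (np.float64(-0.325), np.int64(164)), (np.float64(0.325), np.int64(7)), (np.float64(0.375), np.int64(156)), (np.float64(0.425), np.int64(122)), (np.float64(0.475), np.int64(39)), (np.float64(1.175), np.int64(73))]
ridge y range [-0.08754657 -0.0566755 ] rmax [0.05092731 0.05470049]
phase -0.35470189433880406
```

View pics/w4.png

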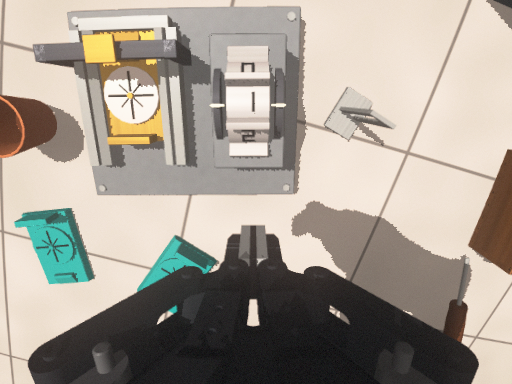

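The wheel shows 1 at (252,105), between the pointers at (217,105) and (280,105). The ridges lie at about -0.375 and +0.41 rad, so the joint is ≈ 0.81. The plan is three straight pushes across the top from x -40 to about +10. The first:

```bash
python3 -m jog '[{"x":33.8,"y":9.7,"z":0,"rx":0,"ry":0,"rz":0,"grip":-1},{"x":33.8,"y":9.7,"z":-40,"rx":0,"ry":0,"rz":0,"grip":-1},{"x":33.8,"y":9.7,"z":-75,"rx":0,"ry":0,"rz":0,"grip":-1},{"x":33.8,"y":9.7,"z":-89.5,"rx":0,"ry":0,"rz":0,"grip":-1},{"x":33.8,"y":9.7,"z":-89.5,"rx":0,"ry":0,"rz":0,"grip":-1},{"x":33.8,"y":9.7,"z":-89.5,"rx":0,"ry":0,"rz":0,"grip":-1}]'
python3 -m jog '[{"x":6,"y":1.6,"z":0,"rx":0,"ry":0,"rz":0,"grip":-1},{"x":12,"y":3.3,"z":0,"rx":0,"ry":0,"rz":0,"grip":-1},{"x":18,"y":4.9,"z":0,"rx":0,"ry":0,"rz":0,"grip":-1},{"x":24,"y":6.6,"z":0,"rx":0,"ry":0,"rz":0,"grip":-1},{"x":30,"y":8.2,"z":0,"rx":0,"ry":0,"rz":0,"grip":-1},{"x":36,"y":9.9,"z":0,"rx":0,"ry":0,"rz":0,"grip":-1},{"x":42,"y":11.5,"z":0,"rx":0,"ry":0,"rz":0,"grip":-1},{"x":48.2,"y":13.2,"z":0,"rx":0,"ry":0,"rz":0,"grip":-1},{"x":48.2,"y":13.2,"z":0,"rx":0,"ry":0,"rz":0,"grip":-1}]'
cat > wh.py <<'E'
from h import *
import sys
c=camera_info("wrist");p,d=capture("wrist");cv2.imwrite(sys.argv[1],p[:,:,::-1]);s=observe()
R=np.array([[.9646,-.2635],[.2635,.9646]]);o=np.array([.6078,.0563])
print(s["clock"],s["position"],(s["position"][:2]-o)@R)
X=cloud(c,d);L=(X[...,:2]-o)@R
m=(d>0)&(abs(L[...,1]+.072)<.016)&(abs(L[...,0])<.056)&(X[...,2]>.075)&(X[...,2]<.112)
x=L[...,0][m];z=X[...,2][m]-.057
r=np.hypot(x,z);a=np.arctan2(x,z)
hi=(r>.0475)&(r<.056)
h,e=np.histogram(a[hi],bins=np.arange(-1.4,1.4,.05))
print([(round(float(q)+.025,3),int(n)) for q,n in zip(e,h) if n>5])
E
python3 wh.py pics/w5.png
```

```text
clock: 5.8
position: [0.5883, -0.0221, 0.1004]
tcp_rot: [[-0.002, 0.964, 0.265], [0.0, 0.265, -0.964], [-1.0, -0.002, -0.001]]
contact_force: [1.3, -0.3, 0.8]
finger_gap: 0.0002
clock: 6.55
position: [0.6388, -0.0097, 0.1008]
tcp_rot: [[0.001, 0.965, 0.264], [0.0, 0.264, -0.965], [-1.0, 0.001, 0.0]]
contact_force: [-1.0, 0.2, 0.2]
finger_gap: 0.0002
6.6 [ 0.63828601 -0.00984543  0.10075035] [ 0.01197748 -0.07183695]
[(-1.025, 13), (0.325, 43), (0.425, 82), (0.475, 278), (0.525, 231), (0.575, 107)]
```

View pics/w5.png

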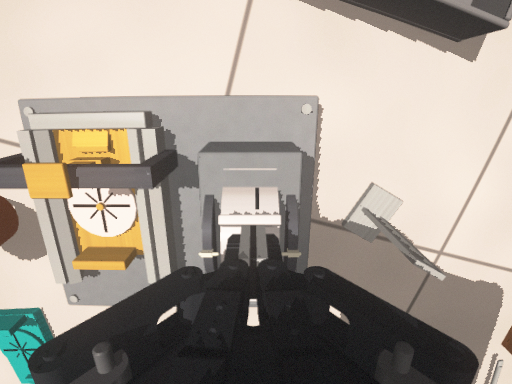

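The ridge is pushed to about +0.51 rad, so the joint is ≈ 1.70. Lift, go back, and do the second push.

```bash
python3 -m jog '[{"x":-1,"y":-0.3,"z":20,"rx":0,"ry":0,"rz":0,"grip":-1},{"x":-1,"y":-0.3,"z":32,"rx":0,"ry":0,"rz":0,"grip":-1},{"x":-25,"y":-6.8,"z":32,"rx":0,"ry":0,"rz":0,"grip":-1},{"x":-50.2,"y":-13.7,"z":32,"rx":0,"ry":0,"rz":0,"grip":-1},{"x":-50.2,"y":-13.7,"z":32,"rx":0,"ry":0,"rz":0,"grip":-1},{"x":-50.2,"y":-13.7,"z":15,"rx":0,"ry":0,"rz":0,"grip":-1},{"x":-50.2,"y":-13.7,"z":0,"rx":0,"ry":0,"rz":0,"grip":-1},{"x":-50.2,"y":-13.7,"z":0,"rx":0,"ry":0,"rz":0,"grip":-1},{"x":-50.2,"y":-13.7,"z":0,"rx":0,"ry":0,"rz":0,"grip":-1}]'
python3 -m jog '[{"x":6,"y":1.6,"z":0,"rx":0,"ry":0,"rz":0,"grip":-1},{"x":12,"y":3.3,"z":0,"rx":0,"ry":0,"rz":0,"grip":-1},{"x":18,"y":4.9,"z":0,"rx":0,"ry":0,"rz":0,"grip":-1},{"x":24,"y":6.6,"z":0,"rx":0,"ry":0,"rz":0,"grip":-1},{"x":30,"y":8.2,"z":0,"rx":0,"ry":0,"rz":0,"grip":-1},{"x":36,"y":9.9,"z":0,"rx":0,"ry":0,"rz":0,"grip":-1},{"x":42,"y":11.5,"z":0,"rx":0,"ry":0,"rz":0,"grip":-1},{"x":48.2,"y":13.2,"z":0,"rx":0,"ry":0,"rz":0,"grip":-1},{"x":48.2,"y":13.2,"z":0,"rx":0,"ry":0,"rz":0,"grip":-1}]'
python3 wh.py pics/w6.png
```

```text
clock: 7.35
position: [0.587, -0.0237, 0.1009]
tcp_rot: [[-0.001, 0.965, 0.264], [0.0, 0.264, -0.965], [-1.0, -0.001, -0.0]]
contact_force: [0.2, -0.0, 0.3]
finger_gap: -0.0003
clock: 8.1
position: [0.6367, -0.0102, 0.1007]
tcp_rot: [[0.001, 0.965, 0.264], [0.0, 0.264, -0.965], [-1.0, 0.001, 0.0]]
contact_force: [-0.4, 0.3, 0.1]
finger_gap: -0.0002
8.15 [ 0.63622999 -0.01028998  0.10072711] [ 0.00987711 -0.07172399]
[(0.275, 22), (0.325, 38), (0.375, 79), (0.425, 194), (0.475, 228), (0.525, 225)]
```

Lift and verify from the standoff before the final push.

```bash
python3 -m jog '[{"x":-1,"y":-0.3,"z":20,"rx":0,"ry":0,"rz":0,"grip":-1},{"x":-1,"y":-0.3,"z":40,"rx":0,"ry":0,"rz":0,"grip":-1},{"x":-25,"y":-6.8,"z":70,"rx":0,"ry":0,"rz":0,"grip":-1},{"x":-60,"y":-16.4,"z":90,"rx":0,"ry":0,"rz":0,"grip":-1},{"x":-82,"y":-22.5,"z":90,"rx":0,"ry":0,"rz":0,"grip":-1},{"x":-82,"y":-22.5,"z":90,"rx":0,"ry":0,"rz":0,"grip":-1},{"x":-82,"y":-22.5,"z":90,"rx":0,"ry":0,"rz":0,"grip":-1}]'
python3 wh.py pics/w7.png
```

```text
clock: 8.73
position: [0.5528, -0.0334, 0.1916]
tcp_rot: [[0.001, 0.965, 0.263], [-0.0, 0.263, -0.965], [-1.0, 0.001, 0.0]]
contact_force: [-0.4, 0.6, -0.1]
finger_gap: 0.0001
8.7833 [ 0.55377513 -0.0331827   0.19129699] [-0.07569108 -0.07207946]
[(-1.125, 30), (-1.075, 56), (-1.025, 225), (-0.375, 46), (-0.325, 127), (-0.275, 152), (0.425, 148), (0.475, 112), (0.525, 53)]
```

View pics/w7.png

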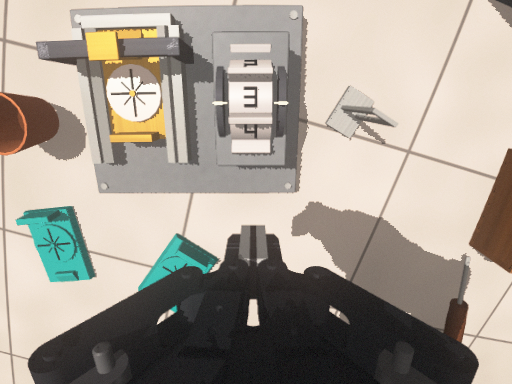

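The 3 is just past the pointers at (250,97), so the joint is ≈ 2.43, with the 4 next at (250,133). The final push should end at x ≈ +5.5.

```bash
python3 -m jog '[{"x":34.4,"y":9.4,"z":0,"rx":0,"ry":0,"rz":0,"grip":-1},{"x":34.4,"y":9.4,"z":-40,"rx":0,"ry":0,"rz":0,"grip":-1},{"x":34.4,"y":9.4,"z":-75,"rx":0,"ry":0,"rz":0,"grip":-1},{"x":34.4,"y":9.4,"z":-90.5,"rx":0,"ry":0,"rz":0,"grip":-1},{"x":34.4,"y":9.4,"z":-90.5,"rx":0,"ry":0,"rz":0,"grip":-1},{"x":34.4,"y":9.4,"z":-90.5,"rx":0,"ry":0,"rz":0,"grip":-1}]'
python3 -m jog '[{"x":6,"y":1.6,"z":0,"rx":0,"ry":0,"rz":0,"grip":-1},{"x":12,"y":3.3,"z":0,"rx":0,"ry":0,"rz":0,"grip":-1},{"x":18,"y":4.9,"z":0,"rx":0,"ry":0,"rz":0,"grip":-1},{"x":24,"y":6.6,"z":0,"rx":0,"ry":0,"rz":0,"grip":-1},{"x":30,"y":8.2,"z":0,"rx":0,"ry":0,"rz":0,"grip":-1},{"x":35,"y":9.6,"z":0,"rx":0,"ry":0,"rz":0,"grip":-1},{"x":39,"y":10.7,"z":0,"rx":0,"ry":0,"rz":0,"grip":-1},{"x":41.5,"y":11.4,"z":0,"rx":0,"ry":0,"rz":0,"grip":-1},{"x":42.5,"y":11.6,"z":0,"rx":0,"ry":0,"rz":0,"grip":-1},{"x":42.5,"y":11.6,"z":0,"rx":0,"ry":0,"rz":0,"grip":-1}]'
python3 wh.py pics/w8.png
```

```text
clock: 9.28
position: [0.5879, -0.0234, 0.0994]
tcp_rot: [[-0.002, 0.965, 0.264], [0.0, 0.264, -0.965], [-1.0, -0.002, -0.001]]
contact_force: [0.0, -0.2, 1.1]
finger_gap: -0.0003
clock: 10.12
position: [0.6304, -0.0119, 0.1002]
tcp_rot: [[0.0, 0.965, 0.264], [0.0, 0.264, -0.965], [-1.0, 0.0, -0.0]]
contact_force: [-1.0, -0.2, -0.0]
finger_gap: 0.0003
10.1667 [ 0.63040585 -0.01195869  0.10027424] [ 0.00381944 -0.07179897]
[(0.175, 99), (0.225, 12), (0.275, 141), (0.325, 236), (0.375, 287), (0.425, 114), (1.075, 31), (1.125, 191), (1.175, 105)]
```

```bash
python3 -m jog '[{"x":0.8,"y":0.2,"z":0,"rx":0,"ry":0,"rz":0,"grip":-1},{"x":1.4,"y":0.4,"z":0,"rx":0,"ry":0,"rz":0,"grip":-1},{"x":1.4,"y":0.4,"z":0,"rx":0,"ry":0,"rz":0,"grip":-1}]'
python3 -m jog '[{"x":-2,"y":-0.5,"z":0,"rx":0,"ry":0,"rz":0,"grip":-1},{"x":-2,"y":-0.5,"z":20,"rx":0,"ry":0,"rz":0,"grip":-1},{"x":-2,"y":-0.5,"z":45,"rx":0,"ry":0,"rz":0,"grip":-1},{"x":-25,"y":-6.8,"z":70,"rx":0,"ry":0,"rz":0,"grip":-1},{"x":-60,"y":-16.4,"z":90,"rx":0,"ry":0,"rz":0,"grip":-1},{"x":-77.5,"y":-21.2,"z":90,"rx":0,"ry":0,"rz":0,"grip":-1},{"x":-77.5,"y":-21.2,"z":90,"rx":0,"ry":0,"rz":0,"grip":-1},{"x":-77.5,"y":-21.2,"z":90,"rx":0,"ry":0,"rz":0,"grip":-1}]'
python3 wh.py pics/w9.png;python3 m.py pics/w10.png
```

```text
clock: 10.42
position: [0.6314, -0.0117, 0.1003]
tcp_rot: [[-0.0, 0.965, 0.264], [0.0, 0.264, -0.965], [-1.0, -0.0, -0.0]]
contact_force: [-2.0, -0.9, -0.8]
finger_gap: 0.0001
clock: 11.08
position: [0.5539, -0.0331, 0.1911]
tcp_rot: [[0.002, 0.965, 0.263], [-0.0, 0.263, -0.965], [-1.0, 0.001, 0.001]]
contact_force: [1.0, 0.0, 0.1]
finger_gap: -0.0002
11.1333 [ 0.55467435 -0.03294661  0.19074841] [-0.07476148 -0.07208867]
[(-1.175, 42), (-1.125, 238), (-0.475, 32), (-0.425, 117), (-0.375, 185), (0.325, 161), (0.375, 117), (0.425, 88), (1.125, 92), (1.175, 44)]
11.1833 [ 0.55494473 -0.03279877  0.1904101 ] [-0.33957556  0.24019533  0.06140177]
[-0.07446172 -0.07201731]
0.03 1758 [[-0.036   0.0226]
 [ 0.0246  0.0462]
 [ 0.0683  0.0805]] [0.03349008 0.0350159 ]
0.052 333 [[-0.0401  0.0287]
 [-0.0362  0.0498]
 [-0.0327  0.0708]] [0.05730414 0.05832666]
0.075 889 [[0.0328 0.0373]
 [0.0436 0.0494]
 [0.0547 0.0626]] [0.09079343 0.09174062]
```

View pics/w9.png

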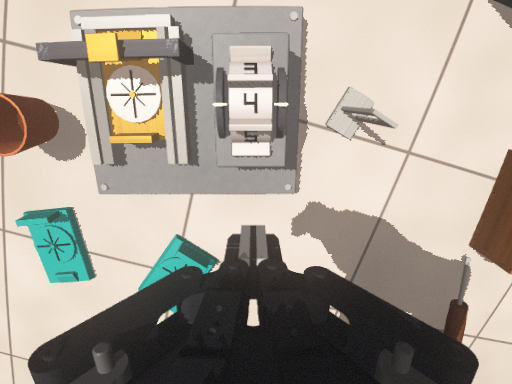

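The 4 sits at (251,100) between the pointers (row 103). The ridges are at -0.41 and +0.37, so the joint is ≈ 3.12. The carrier is at x ≈ 15 with the catch pad down at 91–92 mm, and the tool is clear.

```bash
python3 -c "
from cell import *
print(hand_in())"
```

```text
the job is handed in; nothing more can be done
None
```

The carrier is latched home and the thumbwheel shows 4. I handed the job in at about 11 s on the robot's clock; `hand_in()` gives no verdict.

- **Carrier:** I pushed the brass carrier home by its lip. Its last measured position was x ≈ 15 mm. The catch pad rose to 95 mm as the tooth passed, then dropped back to 91–92 mm, so the catch is down behind the tooth.
- **Wheel:** It took three pushes across the top, plus a small nudge, to roll the wheel from 1 to 4. The last wrist picture shows the 4 between the pointers. The ridge angles (-0.41 and +0.37 rad) put the joint at about 3.12, within the 0.17 rad allowed.
- **Bystanders and force:** I never went near any bystander. I did not re-measure their positions at the end, but the cup and vane look unmoved in the wrist pictures. Reported tool forces stayed under about 7 N, and no check failed or disagreed.

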